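Seat the magnifier lens in its cell and close the keeper

TASK

The loose magnifier lens is parked on the deck of the inspection stand. Push it gently over the deck with the fingertips, without squeezing or lifting it, until it crosses the edge of the round cell and drops fully home in it; then push the keeper by its red peg all the way round until it lies over the lens's mount and stops, and let go. Leave the handset and charger under the stand and the bottle and screwdriver behind it where they are.

Things in the scene. Friction and masses are not known exactly. Their poses are not given: they have to be found in the camera images.
- stand: fixed inspection stand: a grey painted metal deck 140 mm (its x) by 260 mm (its y), black rubber trim adding 7 mm all round below the top face, on four posts; deck top 110 mm above the bench, level. Origin on the bench under the deck's centre. The lens is parked on the deck's +y half; the cell and the keeper are on the -y half
- cell (a point): centre of the mouth of the round lens cell, level with the deck top, at x 0, y -45 mm of the stand. The cell is 55 mm across and 9 mm deep to a flat ledge that carries the lens (a 38 mm light hole goes on through); a thin flat black ring is drawn round it. z up, axes as the stand's
- lens: loose magnifier lens: clear glass in a black ring mount with a thin bright line, a disc 52 mm in diameter and 8 mm thick, about 45 g. Origin at the centre of its underside, its z along its axis, up; at the start it lies flat on the deck (origin 110 mm above the bench), 80 to 145 mm from the cell. Fully home its origin is 9 mm below the deck top and its upper face 1 mm below the deck. It slides on the deck under less than 1 N
- keeper (a joint): the keeper, a flat brass arm that swings level 3 mm above the deck about an upright pivot, in rad: 0 closed, against its stop, the arm pointing along the stand's +x over the edge of the seated lens; it grows as the arm swings out to the stand's -y (1.57: pointing along -y), to 2.1 at most; starts at 1.2 to 1.9. Stays where it is left; about 0.6 N at the peg moves it. It cannot close over a lens that stands proud of the cell
- keeper_peg (a point): top centre of the keeper's upright red peg, 9 mm in diameter, 26 mm above the deck, standing 20 mm above the arm, 52 mm from the pivot; to close, push the peg along its arc
- keeper_pivot (a point): top of the keeper's pivot screw, on the pivot's axis, 10 mm above the deck, at x -34 mm, y -67 mm of the stand
- handset: light-edged handset 153 x 74 x 9 mm lying on the bench under the stand's cell, long side along its x, origin under its centre; to be left alone
- spray: clear mist bottle with white cap, 31 mm in diameter, 105 mm tall, standing on the bench behind the stand (its +x side), origin under its centre; to be left alone
- driver: orange precision screwdriver, 12 x 140 x 12 mm, lying on the bench behind the stand, long side along its y; to be left alone
- charger: white charger block 61 x 44 x 28 mm on the bench under the stand's +y half, origin under its centre; to be left alone
Not all that is in view belongs to the job. What is meant by the lens is not blue or green, and is the larger of those in its own colour.

How it is judged:
By the outcome, as a careful person would: the job done as asked, in the order asked, and still so for the second after the job is handed in, with the robot touching nothing.
It also fails if it takes over 54 s, if anything falls off the work surface, if the arm or the gripper's body presses on something with over 40 N, if the wrist force passes 120 N, or if a joint passes its speed limit or range.

ROBOT

A 6-joint arm with a two-finger parallel gripper is mounted at the origin on a cart in front of the work surface, level with it; the furniture and walls round the work are solid. World frame = base frame: x ahead of the robot, y to its left, z up, the work surface at z = 0. Lengths are in m, angles in rad, forces in N, time in s.
With the tool pointing down it reaches from about 0.3 to 0.775 m from the base axis. Payload 14.6 kg.
Tool frame: the origin (TCP) lies midway between the tips of the shut fingers; the grasp point (between the pads) lies 19 mm behind it (grasp_offset is the distance from the TCP to the grasp point, in m); z points along the fingers, y is the line along which they close (so a half turn about z gives the same grasp; the last joint's range is limited). The gripper opens to 94 mm and grips with 3 to 60 N. Pads are 16 mm wide; open, the fingers measure 119 mm over their backs; the gripper's body (75 mm by 177 mm) begins 78 mm behind the grasp point.
Start: joints at [-1.368, 0.3, 1.521, -0, 1.321, -0.067], TCP at [0.147, -0.53, 0.166] pointing down, gripper open.
Joint ranges: [-3.03, 3.03], [-0.79, 2.21], [0.23, 2.52], [-1.04, 4.18], [0, 3.07], [-2.55, 2.55]. Speed limits (rad/s): [2.22, 2.22, 2.57, 3.14, 3.14, 3.14].

INTERFACE

Orientations are given as [roll, pitch, yaw] about the fixed x, y, z axes, in that order (R = Rz(yaw) Ry(pitch) Rx(roll)).
In Python, from station import * gives the robot as it stands. The module is installed in compiled form; this text tells all that it offers.
- The arm moves only by the tool send_rows, never from a script. Its argument "rows" is a list of rows, each an object of numbers: "dx", "dy", "dz": the shift along the tool's x, y, z in mm; "roll": the turn about the tool's z in degrees; "jaw": the closure, from -1 (fully open) to 1 (shut). In form: [{"dx": .., "dy": .., "dz": .., "roll": .., "jaw": ..}, ...]. A call has 1 to 12 rows; each row shifts and turns the commanded pose from where the row before left it, along the tool's axes as they then stand; what a row does not reach is not made up. A row lasts 1/12 s, in which the tool goes at most 41.7 mm and 7.16 degrees, less where a joint would pass 70% of its speed; a pose out of reach is approached as far as the arm can. A call is refused whole if a number of a shift passes 41.7 or a number of a turn 7.16, either way. A call with a gripper value outside its range is refused whole. The fingers move at their own pace and stop on an object; "force" is the grip in N (left out, the last holds). Time passes only in rows, so rows that do not move let the fingers close. It gives the time, the measured TCP pose, the force, the opening and the grip force at its end, in the units of the state.
- get_obs(): the state, without advancing time (a new reading comes with each control period).
- camera(name): name is "scene" or "top"; returns a dict with "frame" (480x640x3 uint8, red, green, blue), "z_map" (480x640 float32, m along the optical axis (not along the pixel's ray), 0 where there is no reading), "camera_matrix" (3x3 intrinsics, pixels), "rvec" (rotation vector, rad) and "tvec" (3), from world to camera coordinates, as OpenCV has them. Camera axes: x right, y down, z forward; pixel columns grow to the right and rows downward; lengths in m; the calibration is good to about 2 mm. A picture is of the moment at which its call begins.
- hand_in(): hands the job in; it is judged then, once.
The state is a dict: "time_s": time; "qpos": joint angles; "joint_vel": joint speeds; "tau": joint torques, N m; "ee_pos": TCP position; "eef_rot": TCP orientation; "force": force on the tool from outside, world axes, zero at the start; "moment": the same for the moment, N m; "grip_width": finger opening in m; "grip_force": force on a finger pad.
Only numpy, scipy, OpenCV 4.12 (cv2) and the standard library are available. Lean on these libraries where they do the work, as an engineer would, in place of code of your own. Each camera call takes 0.05 s, during which the arm holds its last target. There are 200 camera calls.

## Working session

There is one attempt and no reset: what is moved stays moved. The work goes in short steps, Python scripts to look and compute and a tool call to move; the robot and the scene stay as the last step left them, time stands still between calls to the robot, and variables do not carry over. Pictures are saved under pics/ and viewed, at most 14 in all, crops included, and the job is handed in when it is done.

Besides the shell and the picture viewer there is one more tool, called after "Emit:" as a command line: name --argument value ..., lists and objects as JSON in quotes. send_rows: Moves the arm, as the interface text tells. Its arguments: {"type":"object","properties":{"rows":{"type":"array"},"force":{"type":"number"}},"required":["rows"]}

```bash
mkdir -p pics
cat > h.py <<'E'
from station import *
import numpy as np, cv2
def snap(n,f):
    c=camera(n); cv2.imwrite('pics/'+f,c['frame'][:,:,::-1]); np.savez(f'{n}.npz',**c); return c
def ray(c,u,v,z):
    R=cv2.Rodrigues(np.array(c['rvec']))[0]; t=np.array(c['tvec']).ravel()
    d=R.T@np.linalg.inv(c['camera_matrix'])@np.array([u,v,1.]); o=-R.T@t
    return o+d*(z-o[2])/d[2]
def proj(c,p):
    return cv2.projectPoints(np.array(p,float).reshape(-1,1,3),np.array(c['rvec']),np.array(c['tvec']),c['camera_matrix'],None)[0].reshape(-1,2)
E
python3 - <<'E'
from h import *
for n in('top','scene'):snap(n,n+'1.png')
o=get_obs();print(o['time_s'],o['ee_pos'],o['eef_rot'],o['grip_width'])
E
```

```text
0.1 [ 0.14653893 -0.52982882  0.16532049] [-3.14051774e+00 -7.96595500e-05  2.69769851e-01] 0.0939173483030262
```

View pics/top1.png

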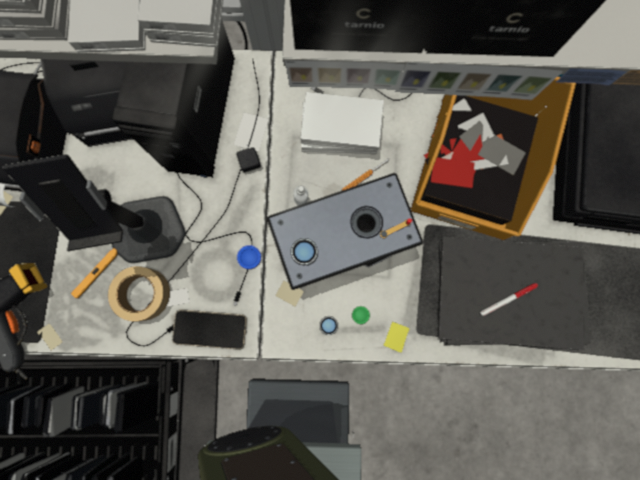

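View pics/scene1.png

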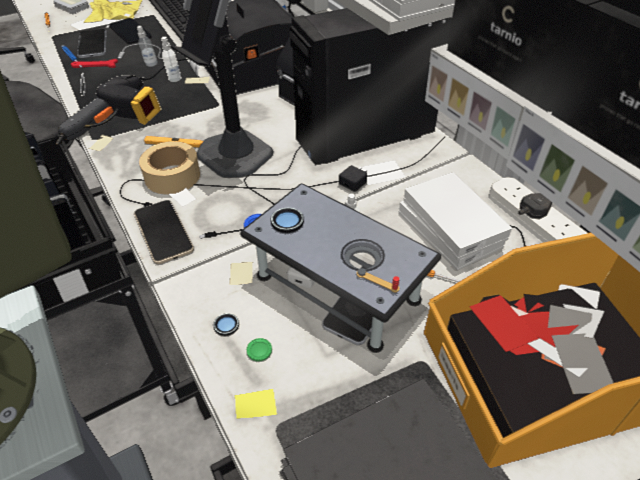

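The lens is on the deck at about (305,252) in the top view, the cell at (367,221) and the keeper peg near (408,225). The smaller lens lies on the bench. Next I'll enlarge the deck.

Run:
```python
from h import *
c=np.load('top.npz'); f=c['frame'][165:295,260:430,::-1]
cv2.imwrite('pics/c1.png',cv2.resize(f,None,fx=4.5,fy=4.5,interpolation=cv2.INTER_CUBIC))
R=cv2.Rodrigues(c['rvec'])[0];print('cam',-R.T@c['tvec'].ravel(),c['camera_matrix'][0,0])
for u,v,z in[(305,252,.118),(367,221,.11),(408,225,.136)]:print(ray(c,u,v,z))
```

```text
cam [ 0.43387665 -0.06584494  0.96128302] 445.11675374850284
[ 0.53631258 -0.03557301  0.118     ]
[ 0.60139734 -0.15394033  0.11      ]
[ 0.59079005 -0.22868629  0.136     ]
```

View pics/c1.png

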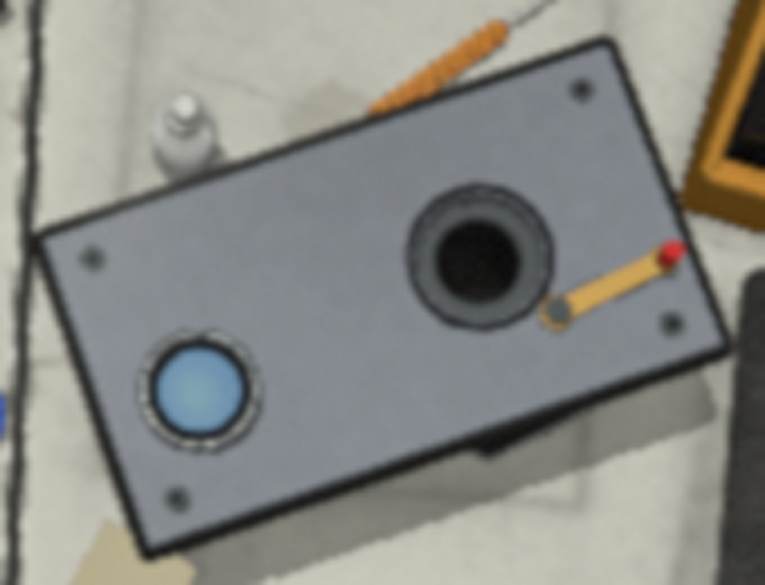

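The crop shows these positions (crop px):
- **Deck corners:** (608,38), (37,238), (148,555), (730,350)
- **Ring centre:** (480,257)
- **Lens:** (199,391)
- **Pivot:** (556,312)
- **Red peg:** (672,252)

```bash
cat >> h.py <<'E'
def crop(u,v): return 260+(u+.5)/4.5-.5,165+(v+.5)/4.5-.5
E
python3 - <<'E'
from h import *
c=np.load('top.npz'); P=lambda u,v,z:ray(c,*crop(u,v),z)[:2]
co=np.array([P(*p,.108) for p in[(608,38),(37,238),(148,555),(730,350)]])
ctr=co.mean(0); ey=(co[1]+co[2]-co[0]-co[3]); th=np.arctan2(ey[1],ey[0])-np.pi/2
R=np.array([[np.cos(th),-np.sin(th)],[np.sin(th),np.cos(th)]])
print('ctr',ctr,'th',np.degrees(th),'sizes',[np.linalg.norm(co[i]-co[i-1]) for i in range(4)])
cell=P(480,257,.11);lens=P(199,391,.118);piv=P(556,312,.12);peg=P(672,252,.136)
print('cell img',cell,'model',ctr+R@[0,-.045]);print('piv',piv,ctr+R@[-.034,-.067])
a=R.T@(peg-piv);print('lens',lens,'peg',peg,'r',np.linalg.norm(a),'theta',np.arctan2(-a[1],a[0]))
d=cell-lens;L=np.linalg.norm(d);print('push',L,np.degrees(np.arctan2(d[1],d[0])),d/L)
E
```

```text
ctr [ 0.58342539 -0.11077192] th 21.16465470589597 sizes [np.float64(0.14737728234078462), np.float64(0.26557245572617455), np.float64(0.1454980212877686), np.float64(0.2649848527096531)]
cell img [ 0.59992768 -0.15255289] model [ 0.59967261 -0.15273652]
piv [ 0.57506897 -0.18421914] [ 0.57590911 -0.18552823]
lens [ 0.53721126 -0.0333169 ] peg [ 0.59926476 -0.23047104] r 0.052198421287502475 theta 1.4582087350645605
push 0.1347240573091575 -62.256274403892924 [ 0.4655176  -0.88503862]
```

Emit:
send_rows --rows '[{"dz": -28,"jaw": 0.36},{"dz": -28,"jaw": 0.36},{"dx": 25,"dy": -21,"jaw": 0.36},{"dx": 25,"dy": -21,"jaw": 0.36},{"dx": 25,"dy": -21,"jaw": 0.36},{"dx": 25,"dy": -21,"jaw": 0.36},{"dx": 25,"dy": -21,"jaw": 0.36},{"dx": 25,"dy": -21,"jaw": 0.36},{"dx": 25,"dy": -21,"jaw": 0.36},{"dx": 25,"dy": -21,"jaw": 0.36},{"dx": 25,"dy": -21,"jaw": 0.36},{"dx": 25,"dy": -21,"jaw": 0.36}]'

```text
invalid input at $.rows[0]: expected keys dx, dy, dz, roll, jaw
```

Emit:
send_rows --rows '[{"dx": 25,"dy": -21,"jaw": 0.36},{"dx": 25,"dy": -21,"jaw": 0.36},{"dx": 25,"dy": -21,"jaw": 0.36},{"dx": 25,"dy": -21,"jaw": 0.36},{"dx": 25,"dy": -21,"jaw": 0.36},{"dx": 25,"dy": -21,"jaw": 0.36},{"dx": 25,"dy": -21,"jaw": 0.36},{"dx": 25,"dy": -21,"jaw": 0.36},{"dx": 25,"dy": -21,"jaw": 0.36},{"dx": 25,"dy": -21,"jaw": 0.36}]'

```text
invalid input at $.rows[0]: expected keys dx, dy, dz, roll, jaw
```

Emit:
send_rows --rows '[{"roll": -6.8,"jaw": 0.36},{"roll": -6.8,"jaw": 0.36},{"roll": -6.8,"jaw": 0.36},{"roll": -6.8,"jaw": 0.36},{"roll": -6.8,"jaw": 0.36},{"roll": -6.8,"jaw": 0.36},{"roll": -6.8,"jaw": 0.36},{"roll": -6.8,"jaw": 0.36},{"roll": -6.8,"jaw": 0.36},{"roll": -6.8,"jaw": 0.36}]'

```text
invalid input at $.rows[0]: expected keys dx, dy, dz, roll, jaw
```

Emit:
send_rows --rows '[{"roll": -6.8,"jaw": 0.36},{"roll": -6.8,"jaw": 0.36},{"roll": -6.8,"jaw": 0.36},{"roll": -6.8,"jaw": 0.36},{"roll": -6.8,"jaw": 0.36},{"jaw": 0.36},{"jaw": 0.36}]'

```text
invalid input at $.rows[0]: expected keys dx, dy, dz, roll, jaw
```

All keys are needed in every row.

Emit:
send_rows --rows '[{"dx": 0,"dy": 0,"dz": -28,"roll": 0,"jaw": 0.36},{"dx": 0,"dy": 0,"dz": -28,"roll": 0,"jaw": 0.36},{"dx": 25,"dy": -21,"dz": 0,"roll": 0,"jaw": 0.36},{"dx": 25,"dy": -21,"dz": 0,"roll": 0,"jaw": 0.36},{"dx": 25,"dy": -21,"dz": 0,"roll": 0,"jaw": 0.36},{"dx": 25,"dy": -21,"dz": 0,"roll": 0,"jaw": 0.36},{"dx": 25,"dy": -21,"dz": 0,"roll": 0,"jaw": 0.36},{"dx": 25,"dy": -21,"dz": 0,"roll": 0,"jaw": 0.36},{"dx": 25,"dy": -21,"dz": 0,"roll": 0,"jaw": 0.36},{"dx": 25,"dy": -21,"dz": 0,"roll": 0,"jaw": 0.36},{"dx": 25,"dy": -21,"dz": 0,"roll": 0,"jaw": 0.36},{"dx": 25,"dy": -21,"dz": 0,"roll": 0,"jaw": 0.36}]'

```text
time_s: 1.1
ee_pos: [0.3321, -0.2595, 0.2217]
eef_rot: [-3.141, 0.0, 0.27]
force: [1.1, 0.3, 0.5]
grip_width: 0.0298
grip_force: 0.0
```

Emit:
send_rows --rows '[{"dx": 25,"dy": -21,"dz": 0,"roll": 0,"jaw": 0.36},{"dx": 25,"dy": -21,"dz": 0,"roll": 0,"jaw": 0.36},{"dx": 25,"dy": -21,"dz": 0,"roll": 0,"jaw": 0.36},{"dx": 25,"dy": -21,"dz": 0,"roll": 0,"jaw": 0.36},{"dx": 25,"dy": -21,"dz": 0,"roll": 0,"jaw": 0.36},{"dx": 25,"dy": -21,"dz": 0,"roll": 0,"jaw": 0.36},{"dx": 25,"dy": -21,"dz": 0,"roll": 0,"jaw": 0.36},{"dx": 25,"dy": -21,"dz": 0,"roll": 0,"jaw": 0.36},{"dx": 25,"dy": -21,"dz": 0,"roll": 0,"jaw": 0.36},{"dx": 25,"dy": -21,"dz": 0,"roll": 0,"jaw": 0.36}]'

```text
time_s: 1.93
ee_pos: [0.5171, 0.0096, 0.2216]
eef_rot: [-3.141, 0.0, 0.27]
force: [0.4, -0.9, -0.6]
grip_width: 0.0297
grip_force: 0.0
```

Emit:
send_rows --rows '[{"dx": 0,"dy": 0,"dz": 0,"roll": -6.8,"jaw": 0.36},{"dx": 0,"dy": 0,"dz": 0,"roll": -6.8,"jaw": 0.36},{"dx": 0,"dy": 0,"dz": 0,"roll": -6.8,"jaw": 0.36},{"dx": 0,"dy": 0,"dz": 0,"roll": -6.8,"jaw": 0.36},{"dx": 0,"dy": 0,"dz": 0,"roll": -6.8,"jaw": 0.36},{"dx": 0,"dy": 0,"dz": 0,"roll": -6.8,"jaw": 0.36},{"dx": 0,"dy": 0,"dz": 0,"roll": -6.8,"jaw": 0.36},{"dx": 0,"dy": 0,"dz": 0,"roll": -6.8,"jaw": 0.36}]'

```text
time_s: 2.6
ee_pos: [0.5164, 0.008, 0.2215]
eef_rot: [-3.141, 0.0, 1.225]
force: [0.0, -0.9, 0.0]
grip_width: 0.0298
grip_force: 0.0
```

Emit:
send_rows --rows '[{"dx": 0,"dy": 0,"dz": 0,"roll": -6.8,"jaw": 0.36},{"dx": 0,"dy": 0,"dz": 0,"roll": -6.8,"jaw": 0.36},{"dx": 0,"dy": 0,"dz": 0,"roll": -6.8,"jaw": 0.36},{"dx": 0,"dy": 0,"dz": 0,"roll": -6.8,"jaw": 0.36},{"dx": 0,"dy": 0,"dz": 0,"roll": -6.8,"jaw": 0.36},{"dx": 0,"dy": 0,"dz": 0,"roll": -6.8,"jaw": 0.36},{"dx": 0,"dy": 0,"dz": 0,"roll": -6.8,"jaw": 0.36},{"dx": 0,"dy": 0,"dz": 0,"roll": 0,"jaw": 0.36},{"dx": 0,"dy": 0,"dz": 0,"roll": 0,"jaw": 0.36}]'

```text
time_s: 3.35
ee_pos: [0.5164, 0.008, 0.2216]
eef_rot: [-3.141, -0.0, 2.046]
force: [-0.4, -0.4, 0.7]
grip_width: 0.0301
grip_force: 0.0
```

Emit:
send_rows --rows '[{"dx": 0,"dy": -1,"dz": 25,"roll": -0.5,"jaw": 0.36},{"dx": 0,"dy": 0,"dz": 25,"roll": 0,"jaw": 0.36},{"dx": 0,"dy": 0,"dz": 25,"roll": 0,"jaw": 0.36},{"dx": 0,"dy": 0,"dz": 18,"roll": 0,"jaw": 0.36},{"dx": 0,"dy": 0,"dz": 10,"roll": 0,"jaw": 0.36},{"dx": 0,"dy": 0,"dz": 5,"roll": 0,"jaw": 0.36},{"dx": 0,"dy": 0,"dz": 0,"roll": 0,"jaw": 0.36},{"dx": 0,"dy": 0,"dz": 0,"roll": 0,"jaw": 0.36}]'

```text
time_s: 4.02
ee_pos: [0.5161, 0.0075, 0.1147]
eef_rot: [3.141, 0.001, 2.058]
force: [0.0, -0.8, -0.1]
grip_width: 0.03
grip_force: 0.0
```

Run:
```python
from h import *
c=snap('scene','s2.png');f=c['frame'][150:350,220:460,::-1]
d=camera('top')['frame'][165:295,260:430,::-1]
a=cv2.resize(f,(480,400),interpolation=cv2.INTER_CUBIC);b=cv2.resize(d,(300,229));b=cv2.copyMakeBorder(b,0,171,0,0,0)
cv2.imwrite('pics/c2.png',np.hstack([a,b]))
```

```text
(no output)
```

View pics/c2.png

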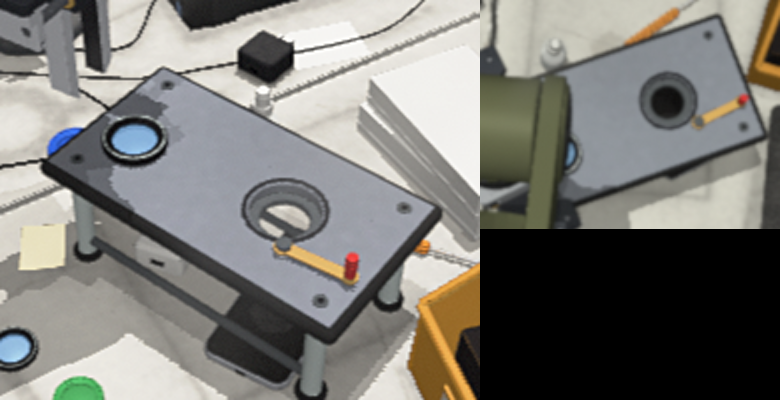

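Emit:
send_rows --rows '[{"dx": -4,"dy": 0,"dz": 1.2,"roll": -0.2,"jaw": 0.36},{"dx": -4,"dy": 0,"dz": 0,"roll": 0,"jaw": 0.36},{"dx": -4,"dy": 0,"dz": 0,"roll": 0,"jaw": 0.36},{"dx": -4,"dy": 0,"dz": 0,"roll": 0,"jaw": 0.36},{"dx": -4,"dy": 0,"dz": 0,"roll": 0,"jaw": 0.36},{"dx": -4,"dy": 0,"dz": 0,"roll": 0,"jaw": 0.36},{"dx": -4,"dy": 0,"dz": 0,"roll": 0,"jaw": 0.36},{"dx": -4,"dy": 0,"dz": 0,"roll": 0,"jaw": 0.36},{"dx": -4,"dy": 0,"dz": 0,"roll": 0,"jaw": 0.36},{"dx": -4,"dy": 0,"dz": 0,"roll": 0,"jaw": 0.36},{"dx": -4,"dy": 0,"dz": 0,"roll": 0,"jaw": 0.36},{"dx": -4,"dy": 0,"dz": 0,"roll": 0,"jaw": 0.36}]'

```text
time_s: 5.12
ee_pos: [0.5385, -0.0352, 0.1126]
eef_rot: [-3.142, -0.0, 2.062]
force: [0.1, 0.3, -0.9]
grip_width: 0.0301
grip_force: 0.0
```

Emit:
send_rows --rows '[{"dx": -4,"dy": 0,"dz": 0,"roll": 0,"jaw": 0.36},{"dx": -4,"dy": 0,"dz": 0,"roll": 0,"jaw": 0.36},{"dx": -4,"dy": 0,"dz": 0,"roll": 0,"jaw": 0.36},{"dx": -4,"dy": 0,"dz": 0,"roll": 0,"jaw": 0.36},{"dx": -4,"dy": 0,"dz": 0,"roll": 0,"jaw": 0.36},{"dx": -4,"dy": 0,"dz": 0,"roll": 0,"jaw": 0.36},{"dx": -4,"dy": 0,"dz": 0,"roll": 0,"jaw": 0.36},{"dx": -4,"dy": 0,"dz": 0,"roll": 0,"jaw": 0.36},{"dx": -2,"dy": 0,"dz": 0,"roll": 0,"jaw": 0.36},{"dx": 0,"dy": 0,"dz": 0,"roll": 0,"jaw": 0.36}]'

```text
time_s: 5.95
ee_pos: [0.5545, -0.0652, 0.1126]
eef_rot: [-3.142, 0.0, 2.062]
force: [-0.4, -0.1, 0.4]
grip_width: 0.03
grip_force: 0.0
```

Run:
```python
from h import *
c=camera('scene');np.savez('scene.npz',**c);f=c['frame'][170:330,230:450,::-1]
cv2.imwrite('pics/c3.png',cv2.resize(f,None,fx=3.5,fy=3.5,interpolation=cv2.INTER_CUBIC))
```

```text
(no output)
```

View pics/c3.png

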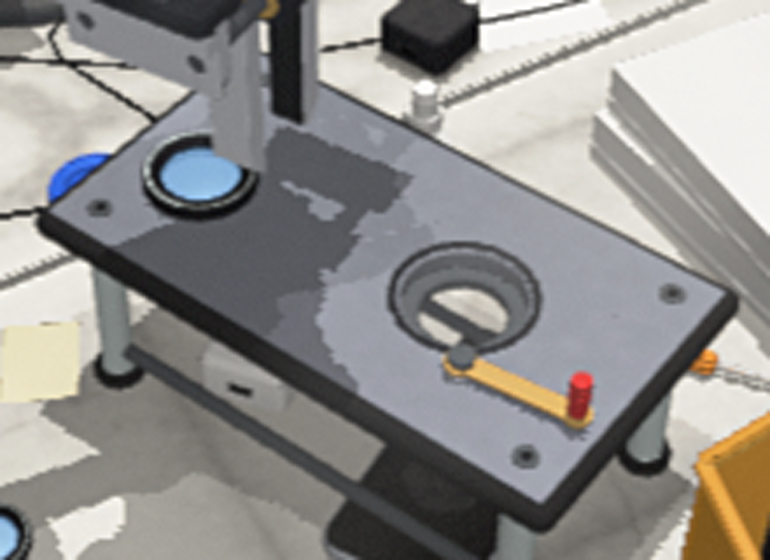

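The lens is still at crop (200,175), and the fingertips (240,165) and (295,120) stand on its +x side, not behind it. I'll check the projection against the reported TCP.

Run:
```python
from h import *
c=np.load('scene.npz');t=np.load('top.npz')
o=get_obs();p=o['ee_pos'];print(p,o['eef_rot'])
y=o['eef_rot'][2];ty=np.array([np.sin(y),-np.cos(y),0])
for n,q in[('tcp',p),('f+',p+.021*ty),('f-',p-.021*ty),('lens',[.5372,-.0333,.118]),('cell',[.5999,-.1526,.11]),('peg',[.5993,-.2305,.136])]:
  print(n,(proj(c,q)[0]-[230,170])*3.5, proj(t,q)[0])
f=lambda u,v:(230+u/3.5,170+v/3.5)
for n,u,v,z in[('lens',200,175,.118),('cell',465,297,.11),('fing1',240,165,.1126),('fing2',295,120,.1126),('peg',581,380,.136)]:
  print(n,ray(c,*f(u,v),z))
zm=c['z_map'];print(zm[int(170+250/3.5),int(230+300/3.5)])
R=cv2.Rodrigues(c['rvec'])[0]
def bp(u,v):
  u,v=map(int,map(round,f(u,v)));d=zm[v,u];return R.T@(np.linalg.inv(c['camera_matrix'])@[u,v,1]*d-c['tvec'].ravel())
for q in[(300,250),(200,175),(600,350),(240,145),(300,105)]:print(q,bp(*q))
```

```text
[ 0.55437563 -0.06493133  0.11258305] [-3.14153525e+00 -8.91172604e-05  2.06200255e+00]
tcp [266.69947039 201.31764407] [320.63404947 243.45474137]
f+ [291.76570304 173.00370009] [315.77162572 233.82539839]
f- [240.88272724 230.47933858] [325.52576892 253.14210037]
lens [197.66202499 164.05132013] [303.82428589 251.50561016]
cell [463.65749003 291.08615402] [366.30178013 221.73687178]
peg [577.59736367 372.13319814] [408.95976149 220.59320527]
lens [ 0.53474531 -0.04006494  0.118     ]
cell [ 0.59849536 -0.15571369  0.11      ]
fing1 [ 0.55563737 -0.03849996  0.1126    ]
fing2 [ 0.59190585 -0.02527846  0.1126    ]
peg [ 0.59806596 -0.23440179  0.136     ]
0.82980144
(300, 250) [ 0.55444143 -0.09457006  0.10885644]
(200, 175) [ 0.53579943 -0.03733544  0.11525494]
(600, 350) [ 0.62919003 -0.20793571  0.10925257]
(240, 145) [ 0.53231997 -0.08634937  0.17458906]
(300, 105) [ 0.57208235 -0.06594675  0.16170171]
```

Run:
```python
from h import *
c=np.load('scene.npz');zm=c['z_map'];R=cv2.Rodrigues(c['rvec'])[0]
def bp(u,v):
  d=zm[v,u];return (R.T@(np.linalg.inv(c['camera_matrix'])@[u,v,1]*d-c['tvec'].ravel())).round(4)
for u in(299,302,316):
  for v in range(196,222,2):print(u,v,bp(u,v))
```

```text
299 196 [ 0.5338 -0.0856  0.2016]
299 198 [ 0.534  -0.0851  0.1974]
299 200 [ 0.5336 -0.0856  0.1943]
299 202 [ 0.5332 -0.086   0.191 ]
299 204 [ 0.5332 -0.0858  0.1871]
299 206 [ 0.5336 -0.0845  0.1821]
299 208 [ 0.5326 -0.0863  0.1802]
299 210 [ 0.5329 -0.0853  0.1754]
299 212 [ 0.5333 -0.0842  0.1705]
299 214 [ 0.5327 -0.0851  0.1676]
299 216 [ 0.5332 -0.0839  0.1625]
299 218 [ 0.5535 -0.0439  0.1162]
299 220 [ 0.5513 -0.048   0.1163]
302 196 [ 0.5387 -0.0854  0.1993]
302 198 [ 0.5389 -0.0846  0.1948]
302 200 [ 0.5392 -0.0838  0.1904]
302 202 [ 0.5388 -0.0844  0.1873]
302 204 [ 0.5387 -0.0843  0.1834]
302 206 [ 0.5385 -0.0844  0.1797]
302 208 [ 0.5374 -0.0862  0.1778]
302 210 [ 0.5374 -0.0859  0.1738]
302 212 [ 0.5377 -0.0852  0.1691]
302 214 [ 0.5378 -0.0846  0.1647]
302 216 [ 0.5372 -0.0855  0.1618]
302 218 [ 0.5363 -0.0871  0.1596]
302 220 [ 0.5548 -0.0513  0.1172]
316 196 [ 0.5728 -0.065   0.1685]
316 198 [ 0.5727 -0.0649  0.1646]
316 200 [ 0.5721 -0.0659  0.1617]
316 202 [ 0.5721 -0.0658  0.1576]
316 204 [ 0.5726 -0.0648  0.1526]
316 206 [ 0.5948 -0.0256  0.1078]
316 208 [ 0.5913 -0.0316  0.1098]
316 210 [ 0.5896 -0.0345  0.1085]
316 212 [ 0.5864 -0.0401  0.1101]
316 214 [ 0.5844 -0.0435  0.1094]
316 216 [ 0.5832 -0.0454  0.1072]
316 218 [ 0.5812 -0.0489  0.1067]
316 220 [ 0.5781 -0.0541  0.108 ]
```

The depth map puts the real fingertips about 40 mm higher than the reported TCP, at z≈0.155. They passed over the lens without touching it. I'll go back, then descend with checks.

Emit:
send_rows --rows '[{"dx": 14,"dy": 0,"dz": 0,"roll": 0,"jaw": 0.36},{"dx": 14,"dy": 0,"dz": 0,"roll": 0,"jaw": 0.36},{"dx": 14,"dy": 0,"dz": 0,"roll": 0,"jaw": 0.36},{"dx": 14,"dy": 0,"dz": 0,"roll": 0,"jaw": 0.36},{"dx": 14,"dy": 0,"dz": 0,"roll": 0,"jaw": 0.36},{"dx": 12,"dy": 0,"dz": 10,"roll": 0,"jaw": 0.36},{"dx": 0,"dy": 0,"dz": 10,"roll": 0,"jaw": 0.36},{"dx": 0,"dy": 0,"dz": 0,"roll": 0,"jaw": 0.36},{"dx": 0,"dy": 0,"dz": 0,"roll": 0,"jaw": 0.36}]'

```text
time_s: 6.75
ee_pos: [0.5155, 0.0076, 0.0923]
eef_rot: [-3.141, -0.0, 2.063]
force: [0.2, -0.1, 0.7]
grip_width: 0.0299
grip_force: 0.0
```

Run:
```python
from h import *
c=camera('scene');np.savez('scene.npz',**c)
o=get_obs();print(o['ee_pos'],o['qpos'])
x0,y0=225,130
cv2.imwrite('pics/c4.png',cv2.resize(c['frame'][y0:y0+110,x0:x0+150,::-1],None,fx=5,fy=5,interpolation=cv2.INTER_CUBIC))
zm=c['z_map'];R=cv2.Rodrigues(c['rvec'])[0]
v,u=np.mgrid[130:240,225:375];d=zm[130:240,225:375]
X=(np.stack([u,v,np.ones_like(u)],-1)@np.linalg.inv(c['camera_matrix']).T*d[...,None]-c['tvec'].ravel())@R
p=o['ee_pos'];m=(np.hypot(X[...,0]-p[0],X[...,1]-p[1])<.045)&(X[...,2]>.121)&(X[...,2]<.18)
Y=o['eef_rot'][2];tx=np.array([np.cos(Y),np.sin(Y)]);ty=np.array([np.sin(Y),-np.cos(Y)])
q=X[m];r=q[:,:2]-p[:2];a=np.c_[r@tx,r@ty,q[:,2],u[m],v[m]]
for s in(-1,1):
  b=a[a[:,1]*s>0];print(s,len(b));
  if len(b):
    print('min',b.min(0).round(4),'max',b.max(0).round(4)); print(b[np.argsort(b[:,2])[:6]].round(4))
```

```text
[0.51580059 0.00731008 0.09269319] [-5.68149592e-02  2.98807995e-01  1.70185570e+00 -4.35786330e-05
  1.14113884e+00 -5.48125800e-01]
-1 289
min [-1.100e-02 -3.030e-02  1.319e-01  2.440e+02  1.850e+02] max [ 9.500e-03 -1.580e-02  1.795e-01  2.600e+02  2.090e+02]
[[-9.700e-03 -1.830e-02  1.319e-01  2.600e+02  2.090e+02]
 [-9.500e-03 -1.780e-02  1.335e-01  2.600e+02  2.080e+02]
 [-8.800e-03 -2.200e-02  1.344e-01  2.580e+02  2.090e+02]
 [-1.070e-02 -2.190e-02  1.352e-01  2.590e+02  2.090e+02]
 [-1.030e-02 -2.120e-02  1.365e-01  2.590e+02  2.080e+02]
 [-9.200e-03 -2.220e-02  1.368e-01  2.580e+02  2.080e+02]]
1 331
min [-1.110e-02  1.180e-02  1.292e-01  2.600e+02  1.690e+02] max [9.30e-03 2.69e-02 1.80e-01 2.75e+02 1.97e+02]
[[-7.700e-03  1.670e-02  1.292e-01  2.720e+02  1.970e+02]
 [-5.500e-03  1.440e-02  1.300e-01  2.700e+02  1.970e+02]
 [ 5.800e-03  1.420e-02  1.314e-01  2.640e+02  1.940e+02]
 [ 1.400e-03  1.340e-02  1.318e-01  2.660e+02  1.950e+02]
 [ 4.100e-03  1.450e-02  1.319e-01  2.650e+02  1.940e+02]
 [ 8.000e-03  1.470e-02  1.322e-01  2.630e+02  1.930e+02]]
```

View pics/c4.png

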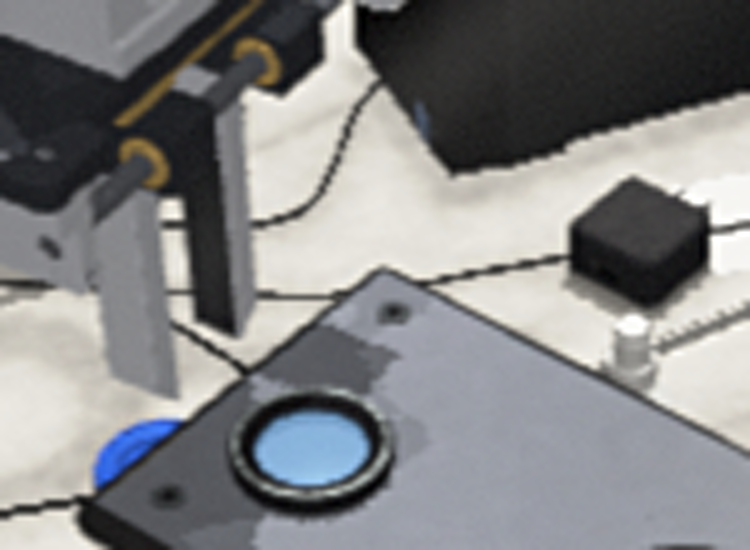

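Tips are now at z≈0.130 (crop (175,395) and (235,335)), clear of the deck edge and behind the lens. I'll go down 17 mm, then push.

Emit:
send_rows --rows '[{"dx": 0,"dy": 0,"dz": 6,"roll": 0,"jaw": 0.36},{"dx": 0,"dy": 0,"dz": 5,"roll": 0,"jaw": 0.36},{"dx": 0,"dy": 0,"dz": 4,"roll": 0,"jaw": 0.36},{"dx": 0,"dy": 0,"dz": 2,"roll": 0,"jaw": 0.36},{"dx": 0,"dy": 0,"dz": 0,"roll": 0,"jaw": 0.36},{"dx": 0,"dy": 0,"dz": 0,"roll": 0,"jaw": 0.36}]'

```text
time_s: 7.3
ee_pos: [0.5157, 0.0075, 0.0756]
eef_rot: [-3.141, -0.0, 2.062]
force: [0.1, 0.5, 0.3]
grip_width: 0.03
grip_force: 0.0
```

Emit:
send_rows --rows '[{"dx": -4,"dy": 0,"dz": 0,"roll": 0,"jaw": 0.36},{"dx": -4,"dy": 0,"dz": 0,"roll": 0,"jaw": 0.36},{"dx": -4,"dy": 0,"dz": 0,"roll": 0,"jaw": 0.36},{"dx": -4,"dy": 0,"dz": 0,"roll": 0,"jaw": 0.36},{"dx": -4,"dy": 0,"dz": 0,"roll": 0,"jaw": 0.36},{"dx": -4,"dy": 0,"dz": 0,"roll": 0,"jaw": 0.36},{"dx": -4,"dy": 0,"dz": 0,"roll": 0,"jaw": 0.36},{"dx": -4,"dy": 0,"dz": 0,"roll": 0,"jaw": 0.36},{"dx": -4,"dy": 0,"dz": 0,"roll": 0,"jaw": 0.36},{"dx": 0,"dy": 0,"dz": 0,"roll": 0,"jaw": 0.36}]'

```text
time_s: 8.13
ee_pos: [0.5329, -0.0249, 0.0756]
eef_rot: [3.142, 0.0, 2.062]
force: [-0.4, 0.5, 0.3]
grip_width: 0.0301
grip_force: 0.0
```

```bash
cat >> h.py <<'E'
def tips(c,o,lo=.112):
  R=cv2.Rodrigues(c['rvec'])[0];v,u=np.mgrid[0:480,0:640]
  X=(np.stack([u,v,np.ones_like(u)],-1)@np.linalg.inv(c['camera_matrix']).T*c['z_map'][...,None]-c['tvec'].ravel())@R
  p=np.array(o['ee_pos']);Y=o['eef_rot'][2];tx=np.array([np.cos(Y),np.sin(Y)]);ty=np.array([np.sin(Y),-np.cos(Y)])
  r=X[...,:2]-p[:2];a=np.stack([r@tx,r@ty,X[...,2]],-1)
  m=(abs(a[...,0])<.014)&(abs(a[...,1])<.035)&(a[...,2]<.19)
  for s in(-1,1):
    b=a[m&(a[...,1]*s>0)&(a[...,2]>p[2]+.03)]
    if len(b):print(s,'minz5',np.sort(b[:,2])[:5].round(4),'min',b[b[:,2]>.125].min(0).round(4),'max',b[b[:,2]>.125].max(0).round(4))
E
python3 - <<'E'
from h import *
c=camera('scene');np.savez('scene.npz',**c);o=get_obs();print(o['ee_pos']);tips(c,o)
cv2.imwrite('pics/c5.png',cv2.resize(c['frame'][150:300,230:430,::-1],None,fx=4,fy=4,interpolation=cv2.INTER_CUBIC))
E
```

```text
[ 0.53275374 -0.02454927  0.07557319]
-1 minz5 [0.1057 0.1061 0.1063 0.1064 0.1064] min [-0.013  -0.0305  0.1251] max [ 0.009  -0.0164  0.1897]
1 minz5 [0.1063 0.1066 0.1067 0.1068 0.107 ] min [-0.0122  0.011   0.1251] max [0.009  0.0263 0.19  ]
```

View pics/c5.png

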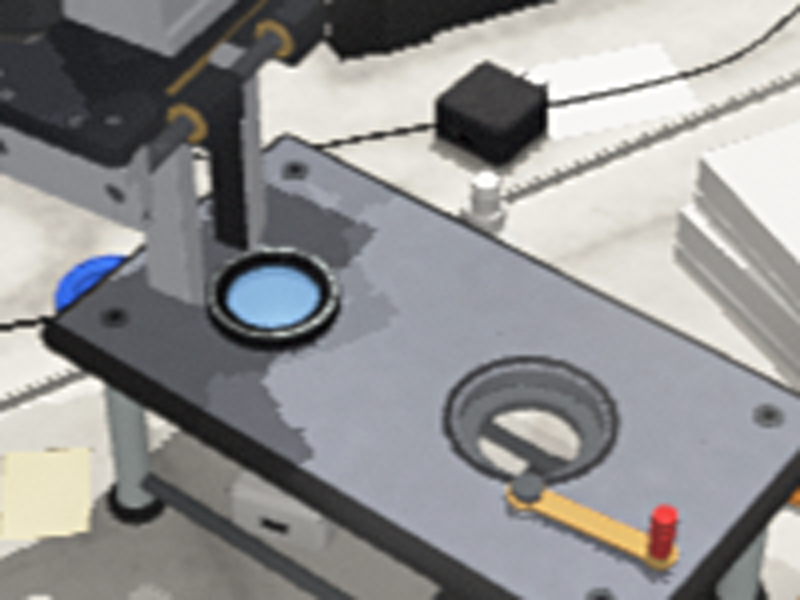

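Lens at crop (274,294) is now cradled by both fingers. The cell mouth is at (531,420).

Run:
```python
from h import *
c=np.load('scene.npz');o=get_obs();p=np.array(o['ee_pos'])[:2];Y=o['eef_rot'][2]
f=lambda u,v:(230+(u+.5)/4-.5,150+(v+.5)/4-.5)
# ellipse extremes read: lens top ring 208..340 x 247..341 (incl. side); ring mouth 444..619 x 357..~484
l=ray(c,*f(274,293),.118)[:2];k=ray(c,*f(531,420),.11)[:2]
T=np.array([[-np.cos(Y),-np.sin(Y)],[np.sin(Y),-np.cos(Y)]])
print('lens',l,'rel tool(fwd,y)',T@(l-p));print('cell',k,T@(k-p));print('cell-top',T@(np.array([.5998,-.1526])-p))
```

```text
lens [ 0.54618051 -0.05449244] rel tool(fwd,y) [ 0.03273637 -0.0022806 ]
cell [ 0.5981478  -0.15496091] [ 0.14583854 -0.00383372]
cell-top [ 0.14453579 -0.00126341]
```

Emit:
send_rows --rows '[{"dx": -4,"dy": -0.1,"dz": 0,"roll": 0,"jaw": 0.36},{"dx": -4,"dy": -0.1,"dz": 0,"roll": 0,"jaw": 0.36},{"dx": -4,"dy": -0.1,"dz": 0,"roll": 0,"jaw": 0.36},{"dx": -4,"dy": -0.1,"dz": 0,"roll": 0,"jaw": 0.36},{"dx": -4,"dy": -0.1,"dz": 0,"roll": 0,"jaw": 0.36},{"dx": -4,"dy": -0.1,"dz": 0,"roll": 0,"jaw": 0.36},{"dx": -4,"dy": -0.1,"dz": 0,"roll": 0,"jaw": 0.36},{"dx": -4,"dy": -0.1,"dz": 0,"roll": 0,"jaw": 0.36},{"dx": -4,"dy": -0.1,"dz": 0,"roll": 0,"jaw": 0.36},{"dx": -4,"dy": -0.1,"dz": 0,"roll": 0,"jaw": 0.36},{"dx": -4,"dy": -0.1,"dz": 0,"roll": 0,"jaw": 0.36},{"dx": -4,"dy": -0.1,"dz": 0,"roll": 0,"jaw": 0.36}]'

```text
time_s: 9.18
ee_pos: [0.5544, -0.0675, 0.0756]
eef_rot: [-3.142, -0.0, 2.062]
force: [0.2, 0.6, 0.1]
grip_width: 0.0301
grip_force: 0.1
```

Emit:
send_rows --rows '[{"dx": -4,"dy": -0.1,"dz": 0,"roll": 0,"jaw": 0.36},{"dx": -4,"dy": -0.1,"dz": 0,"roll": 0,"jaw": 0.36},{"dx": -4,"dy": -0.1,"dz": 0,"roll": 0,"jaw": 0.36},{"dx": -4,"dy": 0,"dz": 0,"roll": 0,"jaw": 0.36},{"dx": -4,"dy": 0,"dz": 0,"roll": 0,"jaw": 0.36},{"dx": -4,"dy": 0,"dz": 0,"roll": 0,"jaw": 0.36},{"dx": -4,"dy": 0,"dz": 0,"roll": 0,"jaw": 0.36},{"dx": -2,"dy": 0,"dz": 0,"roll": 0,"jaw": 0.36},{"dx": -2,"dy": 0,"dz": 0,"roll": 0,"jaw": 0.36},{"dx": 0,"dy": 0,"dz": 0,"roll": 0,"jaw": 0.36}]'

```text
time_s: 10.02
ee_pos: [0.5692, -0.0957, 0.0756]
eef_rot: [-3.142, 0.0, 2.062]
force: [0.4, -0.4, -0.3]
grip_width: 0.0302
grip_force: 0.0
```

Run:
```python
from h import *
c=camera('scene');np.savez('scene.npz',**c)
cv2.imwrite('pics/c6.png',cv2.resize(c['frame'][170:300,270:430,::-1],None,fx=4.5,fy=4.5,interpolation=cv2.INTER_CUBIC))
```

```text
(no output)
```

View pics/c6.png

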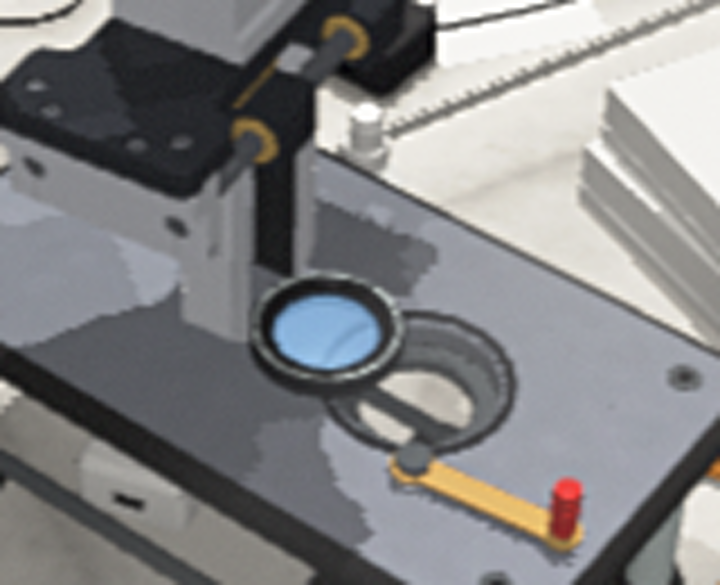

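The lens centre at crop (327,326) now overhangs the cell mouth, whose centre is near (420,382).

Run:
```python
from h import *
c=np.load('scene.npz');o=get_obs();p=np.array(o['ee_pos'])[:2];Y=o['eef_rot'][2]
f=lambda u,v:(270+(u+.5)/4.5-.5,170+(v+.5)/4.5-.5)
T=np.array([[-np.cos(Y),-np.sin(Y)],[np.sin(Y),-np.cos(Y)]])
print(T@(ray(c,*f(327,326),.118)[:2]-p),T@(ray(c,362.4,254.6,.11)[:2]-p))
```

```text
[ 0.03162988 -0.00193329] [ 0.06605474 -0.00236066]
```

Emit:
send_rows --rows '[{"dx": -3,"dy": -0.1,"dz": 0,"roll": 0,"jaw": 0.36},{"dx": -3,"dy": -0.1,"dz": 0,"roll": 0,"jaw": 0.36},{"dx": -3,"dy": -0.1,"dz": 0,"roll": 0,"jaw": 0.36},{"dx": -3,"dy": -0.1,"dz": 0,"roll": 0,"jaw": 0.36},{"dx": -3,"dy": 0,"dz": 0,"roll": 0,"jaw": 0.36},{"dx": -3,"dy": 0,"dz": 0,"roll": 0,"jaw": 0.36},{"dx": -2,"dy": 0,"dz": 0,"roll": 0,"jaw": 0.36},{"dx": -2,"dy": 0,"dz": 0,"roll": 0,"jaw": 0.36},{"dx": -2,"dy": 0,"dz": 0,"roll": 0,"jaw": 0.36},{"dx": -2,"dy": 0,"dz": 0,"roll": 0,"jaw": 0.36},{"dx": -2,"dy": 0,"dz": 0,"roll": 0,"jaw": 0.36},{"dx": -2,"dy": 0,"dz": 0,"roll": 0,"jaw": 0.36}]'

```text
time_s: 11.07
ee_pos: [0.583, -0.1223, 0.0757]
eef_rot: [3.142, 0.0, 2.062]
force: [0.3, 0.3, 1.0]
grip_width: 0.0299
grip_force: 0.1
```

Emit:
send_rows --rows '[{"dx": -2,"dy": 0,"dz": 0,"roll": 0,"jaw": 0.36},{"dx": -2,"dy": 0,"dz": 0,"roll": 0,"jaw": 0.36},{"dx": -1,"dy": 0,"dz": 0,"roll": 0,"jaw": 0.36},{"dx": 0,"dy": 0,"dz": 0,"roll": 0,"jaw": 0.36},{"dx": 0,"dy": 0,"dz": 0,"roll": 0,"jaw": 0.36}]'

```text
time_s: 11.48
ee_pos: [0.5852, -0.1265, 0.0756]
eef_rot: [-3.141, -0.0, 2.062]
force: [-0.6, 0.4, -0.5]
grip_width: 0.0302
grip_force: 0.0
```

Run:
```python
from h import *
c=camera('scene');np.savez('scene.npz',**c)
cv2.imwrite('pics/c7.png',cv2.resize(c['frame'][170:300,270:430,::-1],None,fx=4.5,fy=4.5,interpolation=cv2.INTER_CUBIC))
```

```text
(no output)
```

View pics/c7.png

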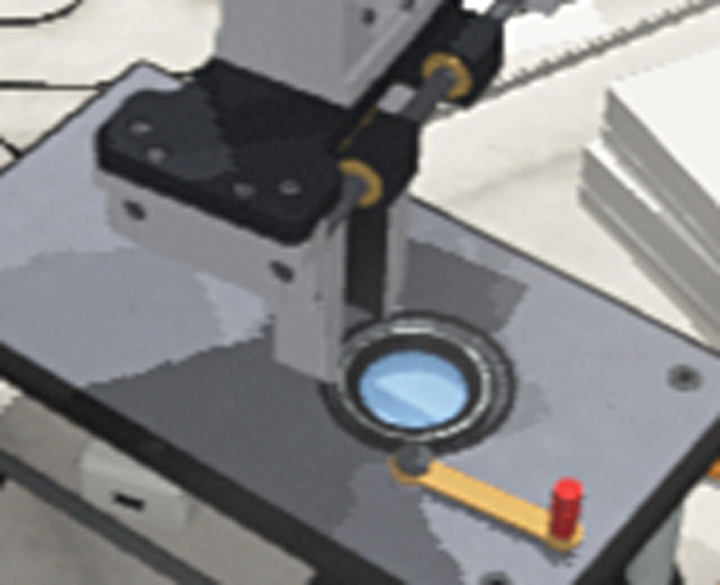

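The lens is inside the ring, centred near crop (415,388), and looks level and sunk. I'll lift off and move over the peg.

Emit:
send_rows --rows '[{"dx": 2,"dy": 0,"dz": -15,"roll": 0,"jaw": 0.36},{"dx": 0,"dy": 0,"dz": -25,"roll": 0,"jaw": 0.36},{"dx": 0,"dy": 0,"dz": -20,"roll": 0,"jaw": 0.36},{"dx": -20,"dy": -6.9,"dz": 0,"roll": 0,"jaw": 0.36},{"dx": -20,"dy": -6.9,"dz": 0,"roll": 0,"jaw": 0.36},{"dx": -20,"dy": -6.9,"dz": 0,"roll": 0,"jaw": 0.36},{"dx": -20,"dy": -6.9,"dz": 0,"roll": 0,"jaw": 0.36},{"dx": -20,"dy": -6.9,"dz": 0,"roll": 0,"jaw": 0.36},{"dx": 0,"dy": 0,"dz": 0,"roll": 0,"jaw": 0.36},{"dx": 0,"dy": 0,"dz": 0,"roll": 0,"jaw": 0.36}]'

```text
time_s: 12.37
ee_pos: [0.6008, -0.2297, 0.1353]
eef_rot: [-3.141, -0.0, 2.061]
force: [-0.8, 0.0, 0.3]
grip_width: 0.03
grip_force: 0.0
```

Run:
```python
from h import *
c=camera('scene');np.savez('scene.npz',**c)
cv2.imwrite('pics/c8.png',cv2.resize(c['frame'][170:300,300:460,::-1],None,fx=4.5,fy=4.5,interpolation=cv2.INTER_CUBIC))
R=cv2.Rodrigues(c['rvec'])[0];v,u=np.mgrid[0:480,0:640]
X=(np.stack([u,v,np.ones_like(u)],-1)@np.linalg.inv(c['camera_matrix']).T*c['z_map'][...,None]-c['tvec'].ravel())@R
r=np.hypot(X[...,0]-.5982,X[...,1]+.155)
for a,b in((0,.008),(.008,.016),(.02,.024),(.032,.045)):
  m=(r>=a)&(r<b)&(X[...,2]<.12)&(X[...,2]>.05);print(a,m.sum(),np.median(X[m],0).round(4))
m=(r<.024)&(X[...,2]<.12)&(X[...,2]>.08);A=np.c_[X[m][:,:2]-[.5982,-.155],np.ones(m.sum())];print('plane',np.linalg.lstsq(A,X[m][:,2],rcond=None)[0])
```

```text
0 67 [ 0.5978 -0.155   0.1064]
0.008 196 [ 0.5974 -0.1564  0.1055]
0.02 222 [ 0.5986 -0.1557  0.1073]
0.032 692 [ 0.5769 -0.1585  0.1088]
plane [-0.00126863 -0.02410578  0.1062878 ]
```

View pics/c8.png

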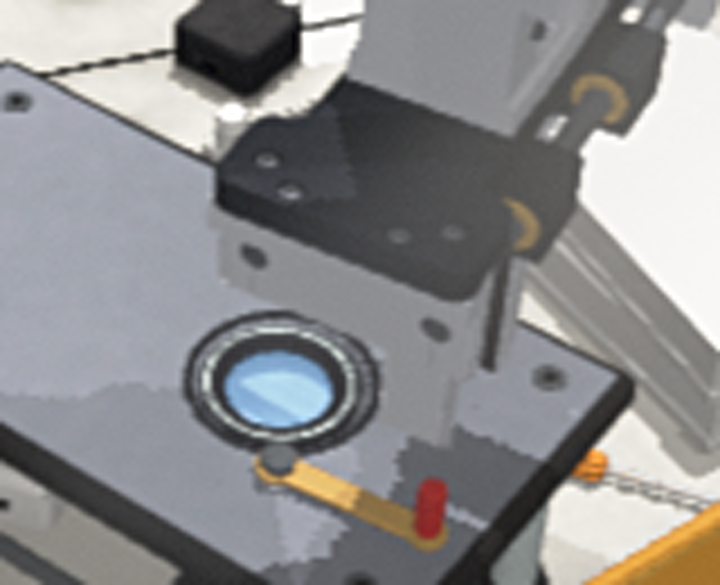

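The lens is home: its face is level and about 2 mm below the deck. The peg is at crop (432,485) and the fingers will straddle it. I'll descend and then narrow the gap a little without gripping.

Emit:
send_rows --rows '[{"dx": 0,"dy": -1,"dz": 12,"roll": 0,"jaw": 0.36},{"dx": 0,"dy": 0,"dz": 12,"roll": 0,"jaw": 0.36},{"dx": 0,"dy": 0,"dz": 12,"roll": 0,"jaw": 0.36},{"dx": 0,"dy": 0,"dz": 10,"roll": 0,"jaw": 0.36},{"dx": 0,"dy": 0,"dz": 5,"roll": 0,"jaw": 0.36},{"dx": 0,"dy": 0,"dz": 0,"roll": 0,"jaw": 0.55},{"dx": 0,"dy": 0,"dz": 0,"roll": 0,"jaw": 0.55},{"dx": 0,"dy": 0,"dz": 0,"roll": 0,"jaw": 0.55}]'

```text
time_s: 13.08
ee_pos: [0.6005, -0.2297, 0.0852]
eef_rot: [3.141, 0.001, 2.062]
force: [0.3, 0.0, -0.3]
grip_width: 0.0218
grip_force: 0.0
```

Emit:
send_rows --rows '[{"dx": 0.5,"dy": 4.3,"dz": 0,"roll": -5,"jaw": 0.55},{"dx": 0.5,"dy": 4.3,"dz": 0,"roll": -5,"jaw": 0.55},{"dx": 0.5,"dy": 4.3,"dz": 0,"roll": -5,"jaw": 0.55},{"dx": 0.5,"dy": 4.3,"dz": 0,"roll": -5,"jaw": 0.55},{"dx": 0.5,"dy": 4.3,"dz": 0,"roll": -5,"jaw": 0.55},{"dx": 0.5,"dy": 4.3,"dz": 0,"roll": -5,"jaw": 0.55},{"dx": 0.5,"dy": 4.3,"dz": 0,"roll": -5,"jaw": 0.55},{"dx": 0.5,"dy": 4.3,"dz": 0,"roll": -5,"jaw": 0.55},{"dx": 0,"dy": 0,"dz": 0,"roll": 0,"jaw": 0.55}]'

```text
time_s: 13.83
ee_pos: [0.6215, -0.2024, 0.0854]
eef_rot: [3.142, 0.001, 2.765]
force: [0.9, 0.1, 1.0]
grip_width: 0.0212
grip_force: 0.0
```

Run:
```python
from h import *
c=camera('scene');np.savez('scene.npz',**c);print(get_obs()['qpos'])
cv2.imwrite('pics/c9.png',cv2.resize(c['frame'][170:300,300:460,::-1],None,fx=4.5,fy=4.5,interpolation=cv2.INTER_CUBIC))
```

```text
[-3.71432449e-01  5.98056942e-01  1.28467635e+00  1.45056340e-06
  1.25785448e+00 -1.56008427e+00]
```

View pics/c9.png

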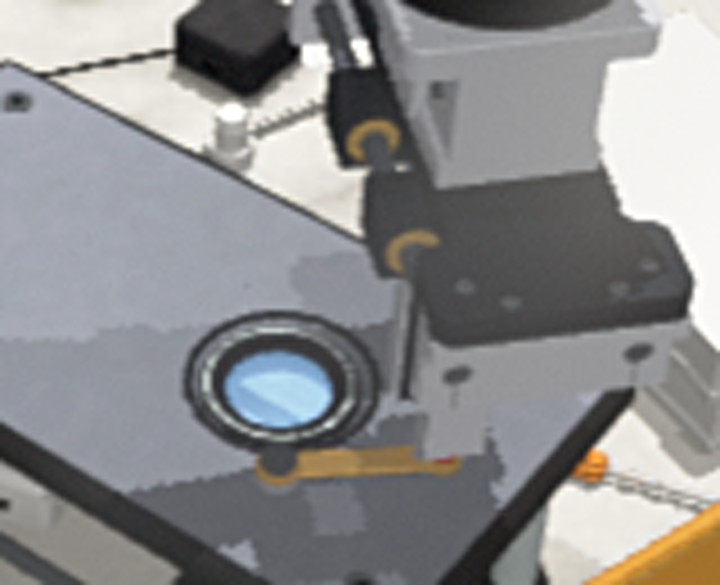

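The keeper is following: the arm now points to crop (450,462) with the peg caged between the fingers. I'll continue the arc.

Emit:
send_rows --rows '[{"dx": 0.5,"dy": 4.3,"dz": 0,"roll": -5,"jaw": 0.55},{"dx": 0.5,"dy": 4.3,"dz": 0,"roll": -5,"jaw": 0.55},{"dx": 0.5,"dy": 4.3,"dz": 0,"roll": -5,"jaw": 0.55},{"dx": 0.5,"dy": 4.3,"dz": 0,"roll": -5,"jaw": 0.55},{"dx": 0.5,"dy": 4.3,"dz": 0,"roll": -5,"jaw": 0.55},{"dx": 0.5,"dy": 4.3,"dz": 0,"roll": -5,"jaw": 0.55},{"dx": 0.5,"dy": 4.3,"dz": 0,"roll": -5,"jaw": 0.55},{"dx": 0.5,"dy": 4.3,"dz": 0,"roll": -5,"jaw": 0.55},{"dx": 0,"dy": 0,"dz": 0,"roll": 0,"jaw": 0.55}]'

```text
time_s: 14.63
ee_pos: [0.6196, -0.1686, 0.0851]
eef_rot: [-3.141, 0.001, -2.823]
force: [0.2, 0.3, 0.1]
grip_width: 0.0208
grip_force: 0.0
```

Emit:
send_rows --rows '[{"dx": 0,"dy": 1.5,"dz": 0,"roll": -1,"jaw": 0.55},{"dx": 0,"dy": 1.5,"dz": 0,"roll": -1,"jaw": 0.55},{"dx": 0,"dy": 0,"dz": 0,"roll": 0,"jaw": 0.55}]'

```text
time_s: 14.88
ee_pos: [0.6186, -0.1661, 0.0848]
eef_rot: [-3.141, 0.0, -2.791]
force: [0.5, -0.9, 0.3]
grip_width: 0.0211
grip_force: 0.1
```

Emit:
send_rows --rows '[{"dx": 0,"dy": 1,"dz": 0,"roll": -1,"jaw": 0.55},{"dx": 0,"dy": 1,"dz": 0,"roll": 0,"jaw": 0.55},{"dx": 0,"dy": 0,"dz": 0,"roll": 0,"jaw": 0.55}]'

```text
time_s: 15.13
ee_pos: [0.6179, -0.1641, 0.0846]
eef_rot: [3.142, 0.0, -2.773]
force: [-0.6, -0.6, -0.7]
grip_width: 0.0212
grip_force: 0.1
```

```bash
cat > k.py <<'E'
from h import *
for n in('scene',):
  c=camera(n);np.savez(n+'.npz',**c);f=c['frame'].astype(int)
  m=(f[...,0]>150)&(f[...,1]<70)&(f[...,2]<70);m[:170]=0;m[300:]=0;m[:,:300]=0;m[:,460:]=0
  v,u=np.nonzero(m);print('red',len(u),u.mean() if len(u) else 0,v.mean() if len(u) else 0)
  b=(f[...,0]>150)&(f[...,1]>100)&(f[...,2]<110)&(f[...,0]-f[...,2]>70);b[:200]=0;b[300:]=0;b[:,:340]=0;b[:,425:]=0
  v,u=np.nonzero(b)
  P=np.array([ray(c,x,y,.116)[:2] for x,y in zip(u,v)]);print(len(P))
  if len(P)>5:
    l=cv2.fitLine(P.astype(np.float32),cv2.DIST_HUBER,0,1e-4,1e-4).ravel();print('arm deg',np.degrees(np.arctan2(l[1],l[0])),'closed: 21.2',P.min(0),P.max(0))
print(get_obs()['force'],get_obs()['ee_pos'])
E
python3 k.py
```

```text
red 0 0 0
26
arm deg 48.307304 closed: 21.2 [ 0.58360432 -0.18743712] [ 0.5929107  -0.17882019]
[ 0.17106846 -0.59250612  0.61721048] [ 0.6178896  -0.16411388  0.08463415]
```

Emit:
send_rows --rows '[{"dx": 0,"dy": 1,"dz": 0,"roll": 0,"jaw": 0.55},{"dx": 0,"dy": 1,"dz": 0,"roll": 0,"jaw": 0.55},{"dx": 0,"dy": 0,"dz": 0,"roll": 0,"jaw": 0.55}]'

```text
time_s: 15.43
ee_pos: [0.6172, -0.1624, 0.0847]
eef_rot: [-3.141, 0.0, -2.772]
force: [1.6, -1.1, -0.4]
grip_width: 0.0211
grip_force: 0.8
```

Emit:
send_rows --rows '[{"dx": 0,"dy": 0.5,"dz": 0,"roll": 0,"jaw": 0.55},{"dx": 0,"dy": 0.5,"dz": 0,"roll": 0,"jaw": 0.55},{"dx": 0,"dy": 0,"dz": 0,"roll": 0,"jaw": 0.55}]'

```text
time_s: 15.68
ee_pos: [0.6171, -0.1621, 0.0847]
eef_rot: [-3.14, 0.0, -2.773]
force: [4.1, -5.0, -1.0]
grip_width: 0.0213
grip_force: 3.1
```

Emit:
send_rows --rows '[{"dx": 0,"dy": 0.5,"dz": 0,"roll": 0,"jaw": 0.55},{"dx": 0,"dy": 0.5,"dz": 0,"roll": 0,"jaw": 0.55},{"dx": 0,"dy": 0,"dz": 0,"roll": 0,"jaw": 0.55}]'

```text
time_s: 15.93
ee_pos: [0.617, -0.1618, 0.0848]
eef_rot: [-3.139, 0.001, -2.773]
force: [5.8, -9.5, -2.6]
grip_width: 0.0213
grip_force: 5.3
```

It has reached the stop: force rises to about 10 N with no motion. I'll back off to centre the gap, lift straight up and retreat.

Emit:
send_rows --rows '[{"dx": 0,"dy": -3,"dz": 0,"roll": 0,"jaw": 0.45},{"dx": 0,"dy": -3,"dz": 0,"roll": 0,"jaw": 0.36},{"dx": 0,"dy": 0,"dz": 0,"roll": 0,"jaw": 0.36},{"dx": 0,"dy": 0,"dz": -15,"roll": 0,"jaw": 0.36},{"dx": 0,"dy": 0,"dz": -25,"roll": 0,"jaw": 0.36},{"dx": 0,"dy": 0,"dz": -35,"roll": 0,"jaw": 0.36},{"dx": 0,"dy": 0,"dz": -35,"roll": 0,"jaw": 0.36},{"dx": 25,"dy": 0,"dz": -20,"roll": 0,"jaw": 0.36},{"dx": 25,"dy": 0,"dz": -20,"roll": 0,"jaw": 0.36},{"dx": 25,"dy": 0,"dz": 0,"roll": 0,"jaw": 0.36},{"dx": 25,"dy": 0,"dz": 0,"roll": 0,"jaw": 0.36},{"dx": 0,"dy": 0,"dz": 0,"roll": 0,"jaw": 0.36}]'

```text
time_s: 16.93
ee_pos: [0.5228, -0.2032, 0.2356]
eef_rot: [-3.141, 0.0, -2.774]
force: [0.2, 0.6, 0.2]
grip_width: 0.0303
grip_force: 0.0
```

```bash
python3 k.py
python3 - <<'E'
from h import *
c=np.load('scene.npz')
cv2.imwrite('pics/c10.png',cv2.resize(c['frame'][150:350,220:460,::-1],None,fx=3,fy=3,interpolation=cv2.INTER_CUBIC))
E
```

```text
red 0 0 0
129
arm deg 23.552729 closed: 21.2 [ 0.56767546 -0.19462713] [ 0.63147354 -0.15168827]
[-0.09349896 -0.25804732 -0.31424672] [ 0.52426772 -0.20262177  0.23541181]
```

View pics/c10.png

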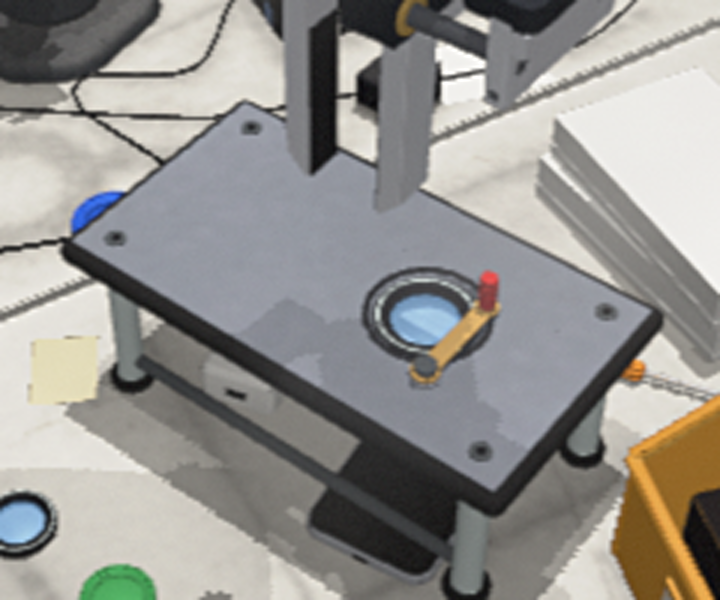

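The keeper lies over the lens's mount, with its pivot at (425,365) and peg at (488,290). The lens is seated and the gripper is clear.

```bash
python3 -c "
from station import *
print(hand_in())"
```

```text
the job is handed in; nothing more can be done
None
```

The lens is fully home in the cell, the keeper is closed over its mount against the stop and let go, and the job was handed in at about 17 s; no verdict came back, and in the last picture the gripper hid the mist bottle.

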